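# Load the long slide carrier under the stage clip

## Robot

A 7-joint arm with a two-finger parallel gripper is mounted at the origin on the work surface. World frame = base frame: x ahead of the robot, y to its left, z up, the work surface at z = 0. Lengths are in m, angles in rad, forces in N, time in s.
With the tool pointing down it reaches from about 0.4 to 0.9 m from the base axis. Payload 5.5 kg.
Tool frame: the origin (TCP) lies midway between the tips of the shut fingers; the grasp point (between the pads) lies 19 mm behind it (manip.grip_depth is the distance from the TCP to the grasp point, in m); z points along the fingers, x is the direction in which the jaws open and shut, and the axes are right-handed (so a half turn about z gives the same grasp; the last joint's range is limited). The gripper opens to 92 mm and grips with 3 to 60 N. Pads are 19 mm wide; open, the fingers measure 130 mm over their backs; the gripper's body (75 mm by 190 mm) begins 47 mm behind the grasp point.
Start: joints at [-0.918, 0.501, -0.427, 1.55, 0.221, 1.138, -0.21], TCP at [0.247, 0.601, 0.188] pointing down, gripper open.
Joint ranges: [-2.88, 2.88], [-0.31, 2.03], [-1.54, 1.56], [0.2, 2.42], [-1.41, 4.55], [0.19, 2.02], [-2.57, 2.57]. Speed limits (rad/s): [2.57, 2.57, 3.14, 3.14, 3.14, 3.14, 3.14].

## Interface

Orientations are given as a unit quaternion [x, y, z, w].
In Python, from bench import manip, effector, viewer gives the robot as it stands. Calls block until the motion is done:
- manip.move_pose(position, orientation): joint-space move of the TCP to a pose.
- manip.servo_line(position, ori=None, vel=0.15): straight line of the TCP; ori=None keeps the orientation; vel is the mean speed in m/s.
- manip.movej(angles): joint-space move.
- effector.open_jaws() and effector.close(f_grip=None): open the fingers fully, or close them until they stop; f_grip is the grip in N (None keeps the last).
- manip.sleep(seconds).
- manip.solve_ik(position, orientation): joint angles nearest the present ones, or None.
- viewer.get_image(name): name is "scene" or "top"; returns the picture (400x640x3 uint8, red, green, blue); there is no depth.
- viewer.get_calibration(name): a dict with "vfov" (degrees; the focal length in pixels is half the picture's height over the tangent of half this angle, whatever the lens; pixels are square), "cx", "cy" (the principal point, pixels), "dist_coeffs" ([k1, k2, p1, p2, k3] as OpenCV has them; the pictures are not rectified), "eye" and "attitude" of the camera in the world. Camera axes: x right, y down, z forward; pixel columns grow to the right and rows downward; lengths in m; the calibration is good to about 2 mm. A picture is of the moment at which its call begins. get_calibration takes no time and is no camera call.
A pose or a line that the arm cannot do raises manip.PlanningError and nothing moves.
- manip.hand_in(): hands the job in, once; it reports no verdict.
Readings, each from a call of its own:
- manip.current_clock(): time.
- manip.current_q(): joint angles.
- manip.current_joint_velocities(): joint speeds.
- manip.current_tau(): joint torques, N m.
- manip.current_tool_pos(): TCP position.
- manip.current_tcp_rot(): TCP orientation.
- manip.current_force(): force on the tool from outside, world axes, zero at the start.
- manip.current_wrist_torque(): the same for the moment, N m.
- manip.current_finger_gap(): finger opening in m.
Only numpy, scipy, OpenCV 4.12 (cv2) and the standard library are available. Lean on these libraries where they do the work, as an engineer would, in place of code of your own. Each camera call takes 0.05 s, during which the arm holds its last target. There are 200 camera calls.

## Task

Swing the stage's spring clip up until it stays open by itself and let go of it; then slide the longer of the two slide carriers, finger rib towards the open end, along the stage and under its low bridge, and press it home against the rubber buffer firmly (about 6 to 12 N, never above 20 N). Then, without letting it snap, lower the clip by its knob until it rests on the carrier and holds it at home, and let go; leave everything else where it is.

Things in the scene. Friction and masses are not known exactly. Their poses are not given: they have to be found in the camera images.
- stage: Dark steel plate, 240 x 120 x 20 mm, fixed to the bench. Origin: centre of underside; x = loading direction, from the open end (-120 mm) to the hinge end (+120 mm); z up, top face at 20 mm. Two guide rails, 6 mm high above it, run from x = -50 to 55 mm, inner faces at y = +-33 mm, flaring out to +-42 mm at x = -70 mm.
- stage_bridge (a point): Middle of the underside of the stage's fixed low bridge, which crosses the channel at stage x = 40 to 55 mm (this point: x = 47.5, y = 0, z = 31.8 mm). Underside 11.8 mm, top 15.8 mm above the stage's top face: the 8 mm thick carrier passes only lying flat, from the open end. Axes as the stage.
- stage_home (a point): Where carrier_grip lies when the carrier is fully home, its nose just touching the buffer: stage x = -45, y = 0, z = 41 mm. Axes as the stage.
- buffer: Black rubber buffer, 44 mm wide, 9 mm high, at the end of the channel beyond the bridge. Origin: middle of the face that meets the carrier, at the level of the stage's top face; at rest at stage x = 65 mm, axes as the stage. It yields along stage +x, 10 N per mm, 4 mm at most, and springs back when released.
- clip (a joint): Angle of the steel spring clip in rad: 0 = down with no carrier, 0.05 to 0.08 = resting on a carrier, 1.25 = fully open (stop). An over-centre spring drives it down below about 0.65 and up above it (about 0.4 Nm at either end, 4 to 5 N at the knob); left alone it snaps to the nearer end.
- clip_knob (a point): Centre of the clip's black ball knob, 26 mm diameter; pinch it with the fingers closing along stage y, not too hard, so that the clip can turn in the grip. At clip angle 0 it is at stage x = 10, y = 0, z = 64 mm. The strip under it is 16 mm wide; the crossbar that presses on the carrier is 22 mm wide, 31 to 41 mm below the knob's centre. Its axes turn with the clip.
- stage_hinge (a point): Point on the clip's hinge axis, which is parallel to stage y: stage x = 95, y = 0, z = 38 mm. The clip extends from it towards stage -x and its knob swings up and back towards +x. Axes as the stage.
- carrier_grip (a point): Centre of the finger rib on the longer carrier, a loose flat aluminium plate 160 x 60 x 8 mm with three inlaid glass slides, about 0.2 kg. Rib: 40 mm along carrier x, 12 mm wide, 26 mm high above the plate; its centre is 21 mm above the plate's underside and 30 mm from the plate's centre towards -x. x points to the nose (110 mm ahead of this point), which enters first; z up.
- short_carrier_grip (a point): The same point on the shorter carrier (115 x 60 x 8 mm, same rib 30 mm off its centre): not wanted, leave it. The two carriers may lie in either place.
- bottle: Bystander: amber bottle, 64 mm diameter, 140 mm high; origin centre of underside.
- beaker: Bystander: glass beaker, 72 mm diameter, 90 mm high; origin centre of underside.
- dish: Bystander: clear round dish, 92 mm diameter, 16 mm high; origin centre of underside.
- timer: Bystander: flat white timer, 70 x 70 x 20 mm; origin centre of underside.
- tip_box: Bystander: blue box with a clear lid, 85 x 120 x 61 mm; origin centre of underside.
- pen: Bystander: black marker pen, 12 mm thick, 130 mm long, lying on a stack of paper towels; origin centre of underside.
There are look-alikes about, which are no part of the job. Leave any purple look-alike of the part that bears carrier_grip alone.

How it is judged:
On the way, in this order (a step that is already met when the one before it is completed fails the run):
1. the clip has been swung open (above 1.1 rad), stays there and is released (value of joint clip above 1.1 rad and contact force between the fingers and clip below 0.1 N), for 0.2 s.
2. the long carrier is between the rails and pressed against the buffer with more than 3 N, the clip still open (contact force between carrier and buffer above 3 N and value of joint clip above 1.1 rad and x of carrier_grip in the frame of stage above -0.049 m), for 0.1 s.
At the end, for the whole second after the job is handed in: The long carrier lies flat in the channel, nose forward, within 4 mm of home along the stage and 5 mm across, parallel within 0.06 rad; the clip rests on it (0.03 to 0.12 rad) pressing with more than 1.5 N; carrier and clip are released and at rest (x of carrier_grip in the frame of stage between -0.049 and -0.041 m and y of carrier_grip in the frame of stage between -0.005 and 0.005 m and z of carrier_grip in the frame of stage between 0.039 and 0.0435 m and angle between the x axis of carrier_grip and the x axis of stage, either way round below 0.06 rad and angle between carrier_grip's own z axis and vertical below 0.04 rad and value of joint clip between 0.03 and 0.12 rad and contact force between clip and carrier above 1.5 N and contact force between the fingers and carrier below 0.1 N and contact force between the fingers and clip below 0.1 N and linear speed of carrier below 0.01 m/s); the robot touches nothing.
It fails at once if the carrier is pressed against the buffer with more than 20 N (contact force between carrier and buffer above 20 N).
It fails at once if the clip is let snap down (faster than 4 rad/s while above 0.2 rad) (velocity of joint clip below -4 rad/s and value of joint clip above 0.2 rad).
It fails at once if the short carrier, bottle, beaker, dish, timer, tip box or pen is moved by more than 30 mm (distance of any of short_carrier_grip, bottle, beaker, dish, timer, tip_box, pen from where it was at the start of the episode above 0.03 m).
It also fails if it takes over 72 s, if anything falls off the work surface, if the arm or the gripper's body presses on something with over 40 N, if the wrist force passes 120 N, or if a joint passes its speed limit or range.

## Working session

There is one attempt and no reset: what is moved stays moved. The work goes in short steps, each a Python script; the robot and the scene stay as the last script left them, time stands still between calls to the robot, and variables do not carry over. Pictures are saved under pics/ and viewed, about 8 in all and at most 12, crops included, and the job is handed in when it is done.

```bash
mkdir -p pics; ls; python3 - <<'E'
from bench import manip, effector, viewer
import cv2
for n in("scene","top"):
    cv2.imwrite(f"pics/{n}0.png",viewer.get_image(n)[:,:,::-1]); print(n,viewer.get_calibration(n))
print(manip.current_tcp_rot(),manip.current_tool_pos(),manip.current_clock(),manip.current_finger_gap())
E
```

```text
pics
scene {'vfov': 53.058558740626424, 'cx': 321.9792582134461, 'cy': 196.69047781629382, 'dist_coeffs': array([-0.08551717,  0.        ,  0.        ,  0.        ,  0.        ]), 'eye': array([ 1.27971895, -0.39197913,  0.8993511 ]), 'attitude': array([ 0.78611974,  0.48072075, -0.20916763, -0.32737167])}
top {'vfov': 45.092536375700774, 'cx': 320.45324075702456, 'cy': 202.987848900254, 'dist_coeffs': array([0.01089177, 0.        , 0.        , 0.        , 0.        ]), 'eye': array([ 0.31134705, -0.00837167,  1.39755654]), 'attitude': array([ 0.71215031, -0.69788903,  0.0581335 , -0.04912558])}
[ 8.30630133e-01  5.56823844e-01 -7.63131026e-04  4.53604501e-04] [0.24674996 0.6005844  0.18675903] 0.1 0.09186438574260565
```

View pics/scene0.png

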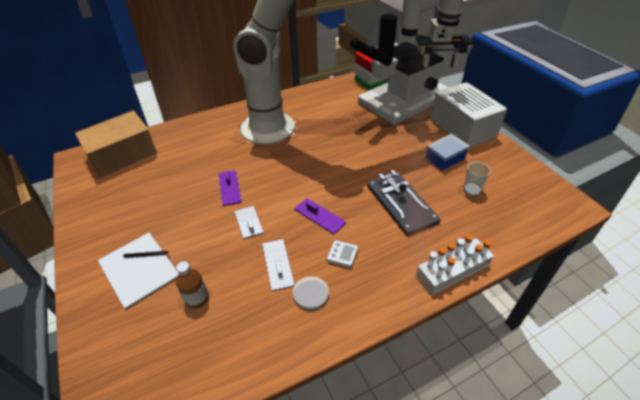

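View pics/top0.png

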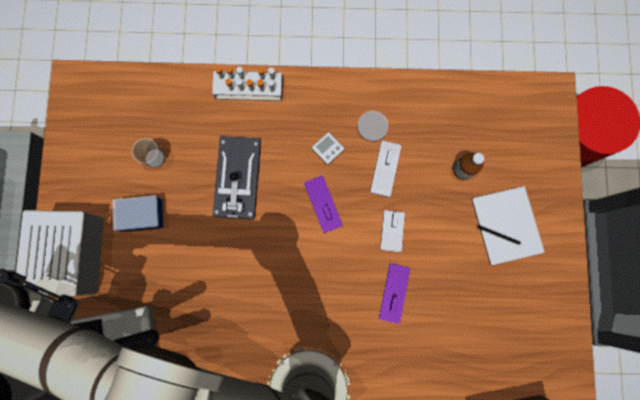

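Candidates in the top view: white long plate (386,168), white short plate (393,231), purple look-alikes (323,204) and (394,293). The long white one at (386,168) matches the description. The stage is at (237,177), with its hinge towards the robot and its open end far away. Next I measure and crop.

```bash
cat > h.py <<'E'
import numpy as np, cv2
from scipy.spatial.transform import Rotation as R
from bench import manip, effector, viewer
def cam(n):
    c=viewer.get_calibration(n); f=200/np.tan(np.radians(c["vfov"]/2))
    return np.array([[f,0,c["cx"]],[0,f,c["cy"]],[0,0,1]]),c["dist_coeffs"],R.from_quat(c["attitude"]),np.array(c["eye"])
def ray(n,px):
    K,d,r,e=cam(n); u=cv2.undistortPoints(np.array(px,float).reshape(-1,1,2),K,d)[:,0]
    return e,r.apply(np.c_[u,np.ones(len(u))])
def onplane(n,px,z):
    e,v=ray(n,px); return e+v*((z-e[2])/v[:,2])[:,None]
def proj(n,P):
    K,d,r,e=cam(n); q=r.inv(); return cv2.projectPoints(np.array(P,float).reshape(-1,3),q.as_rotvec(),-q.apply(e),K,d)[0][:,0]
def rect(n,mask,z):
    "largest blob -> min-area rectangle on plane z: centre, long side, short side, axis of long side"
    cs,_=cv2.findContours(mask.astype(np.uint8),0,cv2.CHAIN_APPROX_NONE); c=max(cs,key=cv2.contourArea)
    w=onplane(n,c[:,0,:],z)[:,:2]; b=cv2.boxPoints(cv2.minAreaRect((w*1000).astype(np.float32)))/1000
    a,bb=b[1]-b[0],b[2]-b[1]
    if np.linalg.norm(a)<np.linalg.norm(bb): a,bb=bb,a
    return b.mean(0),np.linalg.norm(a),np.linalg.norm(bb),a/np.linalg.norm(a)
def down(yaw): # tool z down, tool x at yaw in world
    return (R.from_euler('z',yaw)*R.from_euler('x',np.pi)).as_quat()
E
python3 - <<'E'
from h import *
im=viewer.get_image("top"); hsv=cv2.cvtColor(im,cv2.COLOR_RGB2HSV)
def sub(m,x0,x1,y0,y1):
    o=np.zeros(m.shape,bool); o[y0:y1,x0:x1]=m[y0:y1,x0:x1]; return o
H,S,V=[hsv[...,i].astype(int) for i in range(3)]
print("long",rect("top",sub((S<60)&(V>120),366,404,136,200),.008))
print("short",rect("top",sub((S<60)&(V>120),376,410,205,256),.008))
print("stage",rect("top",sub((S<90),208,268,128,224),.02))
# check with scene image
i2=viewer.get_image("scene")
a=cv2.resize(im[125:260,205:415],None,fx=3.8,fy=3.8,interpolation=cv2.INTER_CUBIC)
cv2.imwrite("pics/crop1.png",a[:,:,::-1])
b=cv2.resize(i2[155:295,230:450],None,fx=3.6,fy=3.6,interpolation=cv2.INTER_CUBIC)
cv2.imwrite("pics/crop2.png",b[:,:,::-1])
E
```

```text
long (array([ 0.63279504, -0.21431708], dtype=float32), np.float32(0.16195193), np.float32(0.061741542), array([ 0.9774    , -0.21139826], dtype=float32))
short (array([ 0.44772112, -0.23360358], dtype=float32), np.float32(0.116303995), np.float32(0.06130033), array([ 0.99536186, -0.09620208], dtype=float32))
stage (array([0.59491235, 0.22152981], dtype=float32), np.float32(0.23958841), np.float32(0.119258754), array([ 0.99928474, -0.03781539], dtype=float32))
```

View pics/crop1.png

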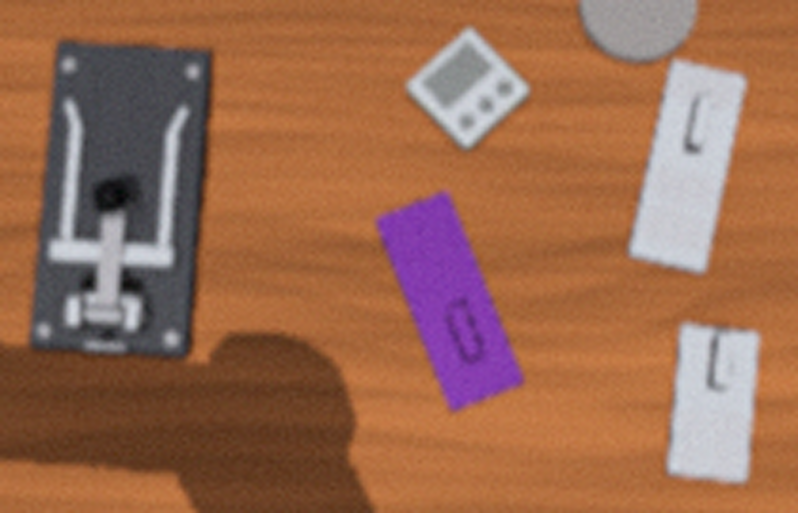

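View pics/crop2.png

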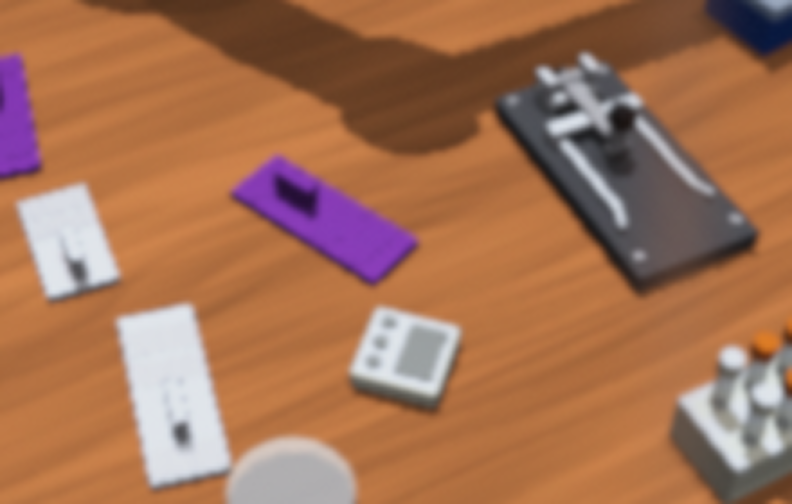

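The crops confirm it. The long white carrier has its rib at the far end (crop 692,125), so its nose already points to the robot, along the loading direction. Measured size is 162x62 mm. The clip is down with its knob at crop (113,195). I'll open the clip first.

```bash
cat >> h.py <<'E'
SC=np.array([0.5949,0.2215]); SX=np.array([-0.99928,0.03782]); SY=np.array([-SX[1],SX[0]])
def st(x,y,z): return np.r_[SC+SX*x+SY*y,z]     # stage -> world
def tost(p): d=np.array(p)[:2]-SC; return np.round([d@SX*1e3,d@SY*1e3,p[2]*1e3],1)
SYAW=np.arctan2(SY[1],SY[0])
def qbest(p,yaw):
    "tool-down orientation with jaw along yaw, half turn giving least joint travel"
    q0=np.array(manip.current_q()); best=None
    for y in(yaw,yaw+np.pi):
        s=manip.solve_ik(p,down(y))
        if s is not None and (best is None or np.abs(s-q0).max()<best[0]): best=(np.abs(s-q0).max(),down(y))
    return best[1]
def knob(a): # TCP pose holding the knob at clip angle a
    t=np.arctan2(26,85)+a; r=np.hypot(85,26)/1e3
    return st(.095-r*np.cos(t),0,.038+r*np.sin(t)-manip.grip_depth)
def rep(s=""): print(s,"t%.1f"%manip.current_clock(),tost(manip.current_tool_pos()),"F",np.round(manip.current_force(),1),"gap %.1f"%(manip.current_finger_gap()*1e3))
E
python3 - <<'E'
from h import *
im=viewer.get_image("top"); c=im[168:186,224:246]; m=np.zeros(im.shape[:2],bool); m[168:186,224:246]=c.max(2)<32
r,cc=np.nonzero(m); p=onplane("top",[[cc.mean(),r.mean()]],.064)[0]; print("knob seen",cc.mean(),r.mean(),len(r),tost(p),manip.grip_depth)
p=knob(0)+[0,0,.09]; q=qbest(p,SYAW); print(manip.solve_ik(p,q),manip.solve_ik(knob(1.2),q))
manip.move_pose(p,q); rep("above")
cv2.imwrite("pics/a.png",np.vstack([cv2.resize(viewer.get_image("scene")[120:250,340:480],(560,520))])[:,:,::-1])
E
```

```text
knob seen 233.95833333333334 176.0 48 [ 7.6  0.2 64. ] 0.0188
[-0.14379754  0.50050464 -0.35272825  1.66606814  0.19701384  1.01014034
  0.97103386] [-0.16335975  0.41928271 -0.37640091  1.86733722  0.19369461  0.89055192
  0.90040111]
above t2.1 [ 10.7  -1.8 135.4] F [-0.4 -0.8  0.8] gap 91.5
```

View pics/a.png

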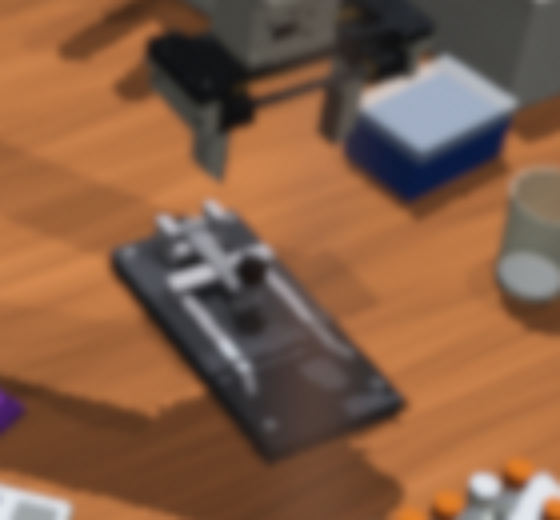

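```bash
python3 - <<'E'
from h import *
manip.sleep(.2); rep("settled")
manip.servo_line(knob(0),vel=.12); rep("down")
effector.close(f_grip=12); rep("closed")
for a in np.arange(.1,1.21,.1):
    manip.servo_line(knob(a),vel=.08); rep("%.1f"%a)
cv2.imwrite("pics/b.png",cv2.resize(viewer.get_image("scene")[120:250,340:480],(560,520))[:,:,::-1])
E
```

```text
settled t2.4 [ 10.3  -1.  135.3] F [ 0.8  0.6 -0.6] gap 91.8
down t3.2 [ 9.3 -0.4 45.9] F [-0.9  0.2  0.2] gap 92.0
closed t4.7 [10.   0.  45.2] F [-0.3  0.6 -0.7] gap 0.5
0.1 t4.9 [12.6 -0.4 54.5] F [-0.2 -0.1  0. ] gap 0.7
0.2 t5.2 [16.6 -0.4 62.4] F [-0.2  0.1  0.4] gap 0.4
0.3 t5.5 [21.4 -0.3 69.8] F [-0.2  0.4 -0.9] gap 0.5
0.4 t5.7 [26.8 -0.4 76.8] F [0.6 0.  0.7] gap 0.2
0.5 t6.0 [33.  -0.3 83.3] F [-0.6 -0.5 -0.4] gap 0.6
0.6 t6.2 [39.7 -0.3 89.1] F [ 0.4 -1.7  0.5] gap 0.7
0.7 t6.5 [47.  -0.2 94.2] F [ 0.2 -0.4 -0.2] gap 0.3
0.8 t6.8 [54.8 -0.2 98.6] F [ 0.6 -0.   0.3] gap 0.4
0.9 t7.0 [ 62.9  -0.2 102.2] F [ 1.  -0.6  0.4] gap 0.6
1.0 t7.3 [ 71.4  -0.2 105. ] F [ 0.4 -0.  -0.2] gap 0.3
1.1 t7.5 [ 8.010e+01 -1.000e-01  1.069e+02] F [ 0.1  0.3 -0.2] gap 0.2
1.2 t7.8 [ 8.880e+01 -1.000e-01  1.079e+02] F [-0.2 -0.1  0.5] gap 0.2
```

View pics/b.png

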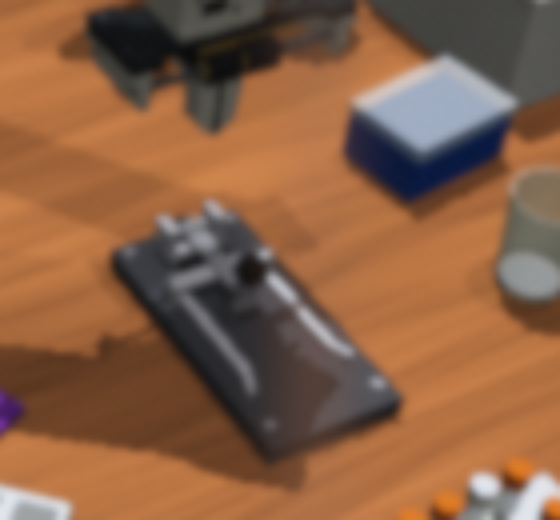

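```bash
python3 - <<'E'
from h import *
t=np.array(manip.current_tool_pos()); print(t,R.from_quat(manip.current_tcp_rot()).as_matrix().round(3).tolist())
print("tcp",proj("scene",t),proj("top",t))
P=[st(sx*.12,sy*.06,.02) for sx in(-1,1) for sy in(-1,1)]
a=viewer.get_image("scene").copy(); b=viewer.get_image("top").copy()
for im,n,o in((a,"scene",(120,340)),(b,"top",(110,170))):
    for p,c in[(p,(255,0,0)) for p in P]+[(t,(0,255,0)),(st(.01,0,.064),(255,255,0))]:
        cv2.circle(im,tuple(int(v) for v in proj(n,p)[0].round()),1,c,-1)
cv2.imwrite("pics/c.png",np.hstack([cv2.resize(a[120:250,340:480],(399,370)),cv2.resize(b[110:240,170:310],(399,370))])[:,:,::-1])
E
```

```text
[0.50659543 0.22489845 0.10789529] [[0.038, 0.999, 0.0], [0.999, -0.038, 0.0], [0.0, 0.0, -1.0]]
tcp [[390.61579377 160.89805414]] [[228.70002446 201.87839165]]
```

View pics/c.png

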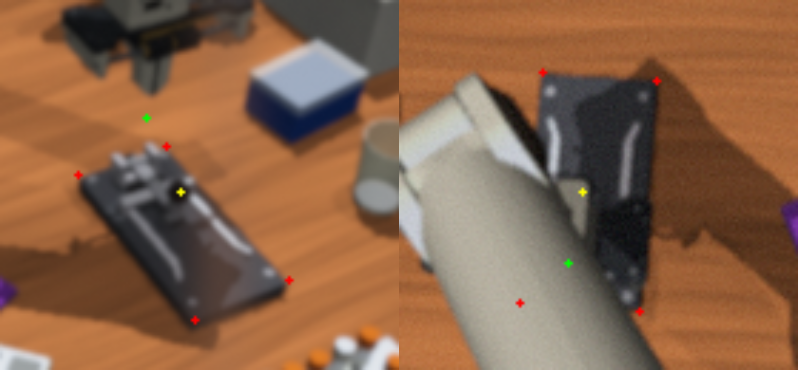

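```bash
python3 - <<'E'
from h import *
print("a: seen (393.7,164.5),(423.7,156)")
for dz in(0,.02,.03): print(dz,[proj("scene",st(.0107,-.0018+s*.053,.1354+dz))[0].round(1).tolist() for s in(1,-1)])
print("b: seen tip (393,152.5)")
for dz in(0,.02,.03): print(dz,proj("scene",st(.0888,0,.108+dz))[0].round(1).tolist())
q=np.array(manip.current_q()); print(q.round(3))
print("start gap/force",manip.current_finger_gap())
E
```

```text
a: seen (393.7,164.5),(423.7,156)
0 [[390.6, 173.7], [420.9, 163.7]]
0.02 [[391.3, 168.4], [422.0, 158.4]]
0.03 [[391.7, 165.7], [422.5, 155.8]]
b: seen tip (393,152.5)
0 [390.5, 160.8]
0.02 [391.2, 155.8]
0.03 [391.5, 153.2]
[-0.168  0.419 -0.37   1.867  0.191  0.89   0.903]
start gap/force 0.0005344757861340533
```

In both poses the fingers appear about 30 mm higher than the reported TCP. I'll check this with a guarded touch on a free patch of bench.

```bash
python3 - <<'E'
from h import *
p=np.array([.56,.10,.15]); manip.servo_line([.5066,.2249,.15],vel=.2); manip.move_pose(p,qbest(p,SYAW)); manip.servo_line([.56,.10,.05],vel=.15); manip.sleep(.2)
f0=np.array(manip.current_force()); z=.05; rep()
while z>-.035:
    z-=.003
    try: manip.servo_line([.56,.10,z],vel=.05)
    except manip.PlanningError as e: print("plan",z,e);break
    f=np.array(manip.current_force())-f0
    if f[2]>4: break
print(z,f,manip.current_tool_pos(),manip.current_clock(),proj("scene",manip.current_tool_pos()))
a=viewer.get_image("scene"); b=viewer.get_image("top")
cv2.imwrite("pics/d.png",np.hstack([cv2.resize(a[120:250,280:420],(399,370)),cv2.resize(b[110:240,230:370],(399,370))])[:,:,::-1])
E
```

```text
t9.9 [ 29.3 122.5  51.1] F [0.3 0.3 0.6] gap 0.6
-0.037000000000000005 [ 0.30259034 -0.28637467 -0.98688268] [ 0.55976145  0.09998733 -0.03722389] 17.1583 [[362.33342429 217.37483599]]
```

View pics/d.png

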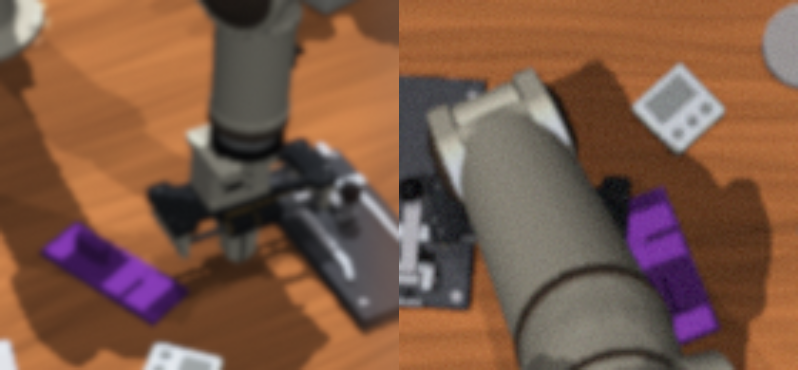

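```bash
python3 - <<'E'
from h import *
f0=np.array(manip.current_force()); z=-.037
while z>-.07:
    z-=.0015
    try: manip.servo_line([.56,.10,z],vel=.05)
    except manip.PlanningError as e: print("plan",z,e);break
    f=np.array(manip.current_force())-f0
    if f[2]>4: break
manip.sleep(.1);print(z,np.array(manip.current_force())-f0,manip.current_tool_pos(),manip.current_clock())
E
```

```text
-0.04 [-3.63590202 -0.96051418 12.51315634] [ 0.56007279  0.09997611 -0.03870217] 17.8583
```

The reported TCP is about 38 mm below the true fingertips: contact with the bench came at a reported z of about -0.038. I'll apply that offset and redo the clip.

```bash
cat >> h.py <<'E'
OFF=np.array([0,0,.038])       # true tip = reported TCP + OFF (measured by touching the bench)
_k=knob
def knob(a): return _k(a)-OFF
def rep(s=""): print(s,"t%.1f"%manip.current_clock(),tost(np.array(manip.current_tool_pos())+OFF),"F",np.round(manip.current_force(),1),"gap %.1f"%(manip.current_finger_gap()*1e3))
E
python3 - <<'E'
from h import *
manip.servo_line([.56,.10,.1],vel=.25); effector.open_jaws()
p=knob(0)+[0,0,.05]; manip.move_pose(p,qbest(p,SYAW)); manip.servo_line(knob(0),vel=.12); rep("down")
effector.close(f_grip=12); rep("closed")
if manip.current_finger_gap()>.015:
    for a in np.arange(.15,1.21,.15):
        manip.servo_line(knob(a),vel=.12); rep("%.2f"%a)
E
```

```text
down t21.2 [ 9.7  0.6 45.4] F [-0.1 -0.6  0.2] gap 91.6
closed t22.2 [10.  -0.7 45.2] F [ 0.   2.1 -0.4] gap 25.3
0.15 t22.5 [14.8 -0.6 57.7] F [ 2.2  3.1 -4.2] gap 25.0
0.30 t22.8 [21.5 -0.6 69. ] F [ 1.4  3.3 -4.3] gap 24.7
0.45 t23.0 [29.7 -0.6 79.4] F [ 0.6  4.2 -3.4] gap 25.1
0.60 t23.3 [39.3 -0.6 88.6] F [ 0.   5.5 -2.2] gap 25.0
0.75 t23.5 [50.1 -0.6 96.3] F [ 0.   4.8 -0.2] gap 24.9
0.90 t23.8 [ 61.9  -0.6 102.2] F [-0.5  5.6  2.4] gap 25.1
1.05 t24.0 [ 74.8  -0.7 106.3] F [-2.   5.6  3.7] gap 24.7
1.20 t24.3 [ 88.3  -0.6 108.2] F [-2.6  4.2  5.5] gap 25.1
```

```bash
cat >> h.py <<'E'
SC=SC+[0,.0008]
CX=np.array([-.9774,.2114]); CY=np.array([-CX[1],CX[0]]); RIB=np.array([.6328,-.2143])-.03*CX
CYAW=np.arctan2(CY[1],CY[0])
E
python3 - <<'E'
from h import *
effector.open_jaws(); rep("released")
t=np.array(manip.current_tool_pos()); manip.servo_line(t+[0,0,.06],vel=.25)
up=np.r_[RIB,.06]-OFF; q=qbest(up,CYAW); manip.move_pose(up,q); rep("above rib")
print("err mm",(np.array(manip.current_tool_pos())-up)*1e3)
manip.servo_line(np.r_[RIB,.0115]-OFF,vel=.1); rep("down")
effector.close(f_grip=40); rep("closed")
a=viewer.get_image("scene"); b=viewer.get_image("top")
cv2.imwrite("pics/e.png",np.hstack([cv2.resize(a[120:310,230:450],(428,370)),cv2.resize(b[110:240,200:340],(399,370))])[:,:,::-1])
E
```

```text
released t25.5 [ 88.4   0.8 107.8] F [-0.1 -0.5  0.1] gap 92.0
above rib t27.6 [-84.8 437.1  60.5] F [ 0.4 -0.1  0.1] gap 91.8
err mm [0.94426371 2.95082722 0.51288756]
down t28.2 [-83.6 440.   10.8] F [ 0.1 -0.9 -0.1] gap 92.1
closed t29.5 [-83.9 440.3  11.5] F [-0.2 -1.  -0.9] gap 11.6
```

View pics/e.png

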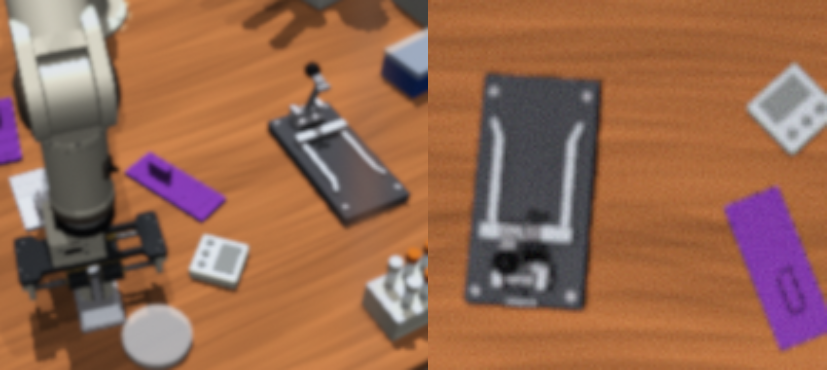

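```bash
python3 - <<'E'
from h import *
im=viewer.get_image("top"); g=cv2.cvtColor(im,cv2.COLOR_RGB2GRAY).astype(int)
for r in(168,176,184):
    row=g[r,215:262]; w=np.clip(row-110,0,None); L=np.arange(215,262); h=L<236
    l=(w*L)[h].sum()/w[h].sum(); rr=(w*L)[~h].sum()/w[~h].sum()
    print(r,l,rr,[tost(p) for p in onplane("top",[[l,r],[rr,r]],.026)])
t=np.array(manip.current_tool_pos())
manip.servo_line(t+[0,0,.09],vel=.2); rep("lift")
# same half turn as now
yaw0=R.from_quat(manip.current_tcp_rot()); q=(R.from_euler('z',SYAW-CYAW)*yaw0).as_quat()
print("yaw change",SYAW-CYAW)
p=st(-.110,0,.0315+.06)-OFF; print(manip.solve_ik(p,q),manip.solve_ik(st(-.045,0,.0315)-OFF,q))
manip.servo_line(p,ori=q,vel=.3); rep("over stage")
a=viewer.get_image("scene"); b=viewer.get_image("top")
cv2.imwrite("pics/f.png",np.hstack([cv2.resize(a[90:250,330:490],(400,400)),cv2.resize(b[90:250,160:320],(400,400))])[:,:,::-1])
E
```

```text
168 223.39830508474577 250.0550847457627 [array([-21.8, -38.3,  26. ]), array([-26.4,  38.7,  26. ])]
176 222.97309417040358 249.7421875 [array([  1.9, -37.5,  26. ]), array([-2.7, 39.7, 26. ])]
184 222.14285714285714 249.27234042553192 [array([ 25.5, -37.8,  26. ]), array([20.9, 40.2, 26. ])]
lift t30.2 [-83.1 440.  100.7] F [-0.5 -0.2 -3.5] gap 11.5
yaw change 0.17517783815822052
[-0.19093643  0.76400705 -0.23245841  1.39752759  0.18960671  1.00290969
  1.06985816] [-0.21544274  0.74382736 -0.22529783  1.59993725  0.20722007  0.82235617
  1.00833726]
over stage t31.8 [-110.6    3.2   91.3] F [ 0.1 -0.6 -1.6] gap 11.6
```

View pics/f.png

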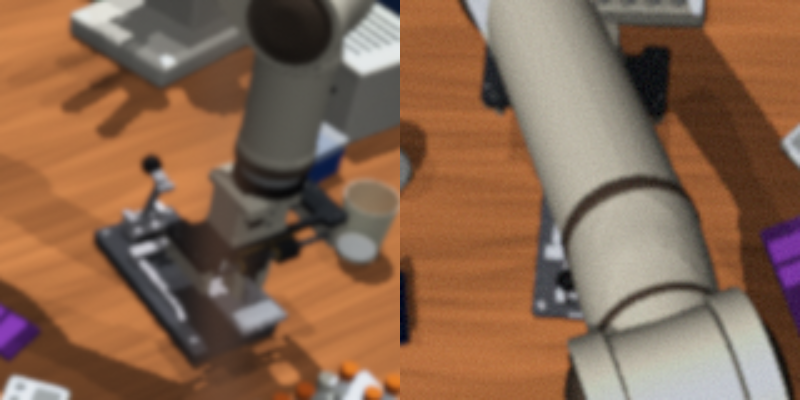

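Clip stands open and the carrier is held over the stage, rib towards the open end. Now I lower it with a guard, slide it in and press.

```bash
python3 - <<'E'
from h import *
def F():
    f=np.mean([manip.current_force() for _ in range(1)],0); return np.r_[f[:2]@SX,f[:2]@SY,f[2]]
manip.sleep(.15); f0=F(); rep("settled")
z=.0345
manip.servo_line(st(-.11,0,z)-OFF,vel=.1); print("low",(F()-f0).round(1))
while z>.0285:
    z-=.001; manip.servo_line(st(-.11,0,z)-OFF,vel=.03); f=F()-f0
    if f[2]>2.5: break
print("z",z,f.round(1)); rep("set")
if abs(f[1])<8 and f[2]<15:
  z+=.0003
  for x in(-.095,-.08,-.07,-.06,-.053):
    manip.servo_line(st(x,0,z)-OFF,vel=.05); f=F()-f0; print(x,f.round(1))
    if abs(f[0])>8 or abs(f[1])>12: print("STOP");break
rep("end")
E
```

```text
settled t32.1 [-110.4    1.5   91.7] F [-0.2  0.5 -0.8] gap 11.5
low [-0.5  0.  -1.4]
z 0.0305 [0.2 0.9 5.6]
set t33.8 [-1.103e+02 -1.000e-01  3.130e+01] F [-0.4 -0.3  4.8] gap 12.0
-0.095 [1.  1.9 7.2]
-0.08 [0.  1.9 9. ]
-0.07 [-2.5  0.8  7.6]
-0.06 [-2.   0.5  8. ]
-0.053 [-2.9  1.8  7.8]
end t35.7 [-52.4  -0.1  31.3] F [ 2.7 -1.3  7.1] gap 11.4
```

```bash
python3 - <<'E'
from h import *
def F():
    L=[]
    for _ in range(3): L.append(manip.current_force()); manip.sleep(.03)
    f=np.mean(L,0); return np.r_[f[:2]@SX,f[:2]@SY,f[2]]
x,z=-.053,.0311
while x<-.036:
    x+=.0007; manip.servo_line(st(x,0,z)-OFF,vel=.03); f=F()
    print("%.4f"%x,f.round(1),tost(manip.current_tool_pos())[0])
    if f[0]<-10: break
manip.sleep(.25); print(F().round(1)); rep("pressed")
E
```

```text
-0.0523 [-2.3  0.7  6.3] -51.7
-0.0516 [-2.7  0.5  5.4] -51.5
-0.0509 [-3.8  0.1  5.3] -51.0
-0.0502 [-4.2 -0.   5.2] -50.5
-0.0495 [-4.8  0.5  5.5] -49.8
-0.0488 [-4.6  0.2  5.1] -49.0
-0.0481 [-4.6 -0.   5.1] -48.3
-0.0474 [-5.  -0.1  5.7] -47.5
-0.0467 [-4.3  0.7  5.5] -46.9
-0.0460 [-5.2  0.3  5.3] -46.2
-0.0453 [-5.8  0.1  5.2] -45.7
-0.0446 [-6.  -0.1  3.7] -45.6
-0.0439 [-7.9 -0.4  2.8] -45.5
-0.0432 [-8.5  0.5  2.2] -45.4
-0.0425 [-10.2  -1.    2.2] -45.2
[-10.   -1.1   2.4]
pressed t41.3 [-45.2   0.1  31.7] F [10.  -0.4  2.5] gap 11.8
```

```bash
python3 - <<'E'
from h import *
def fx(): 
    L=[]
    for _ in range(3): L.append(manip.current_force()); manip.sleep(.03)
    return np.mean(L,0)[:2]@SX
x=-.0425
while x<-.039:
    x+=.0006; manip.servo_line(st(x,0,.0311)-OFF,vel=.03); f=fx(); print("%.4f"%x,f.round(1),tost(manip.current_tool_pos())[0])
    if f<-12.5: break
manip.sleep(.25); rep("pressed")
manip.servo_line(st(-.0445,0,.0311)-OFF,vel=.05); rep("relaxed")
effector.open_jaws(); rep("open")
manip.servo_line(st(-.0445,0,.12)-OFF,vel=.25)
p=knob(1.25)+[0,0,.05]; manip.servo_line(p,vel=.3); rep("over knob")
cv2.imwrite("pics/g.png",cv2.resize(viewer.get_image("scene")[100:250,330:490],(640,600))[:,:,::-1])
E
```

```text
-0.0419 -10.2 -45.2
-0.0413 -11.4 -45.1
-0.0407 -11.7 -45.0
-0.0401 -13.1 -44.9
pressed t42.9 [-44.9   0.1  32.4] F [12.3  0.1  1.6] gap 11.8
relaxed t43.2 [-45.7   0.2  31.3] F [ 7.  -0.1  3.6] gap 11.9
open t44.5 [-44.5  -0.   31.1] F [ 0.  -0.3  0.2] gap 91.8
over knob t45.6 [ 93.4   0.5 157.4] F [ 1.4 -0.4  0.1] gap 91.6
```

View pics/g.png

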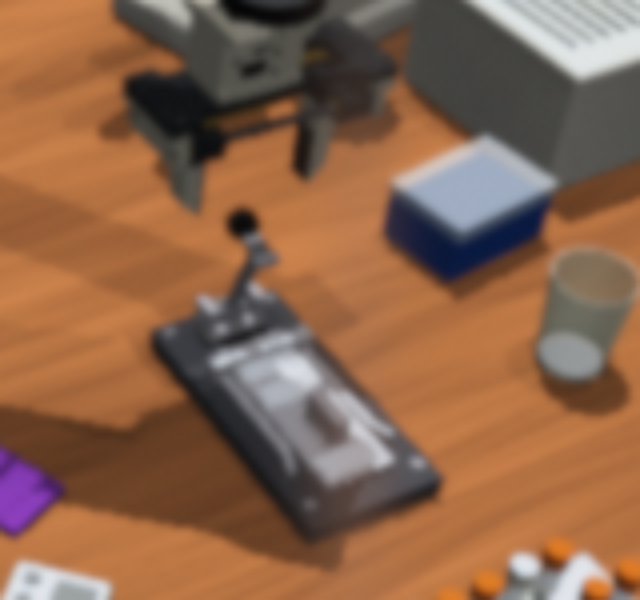

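Carrier is seated between the rails and under the bridge; the clip is open and the jaws straddle the knob. Now I lower the clip.

```bash
python3 - <<'E'
from h import *
manip.servo_line(knob(1.24),vel=.12); rep("down")
effector.close(f_grip=15); rep("closed")
if manip.current_finger_gap()>.02:
    for a in (1.1,.95,.8,.65,.5,.35,.2,.1,.05):
        manip.servo_line(knob(a),vel=.1); rep("%.2f"%a)
        if manip.current_finger_gap()<.02: print("LOST");break
E
```

```text
down t46.3 [ 91.8   0.  107.6] F [1.  0.5 1. ] gap 91.2
closed t47.3 [9.20e+01 1.00e-01 1.08e+02] F [ 0.8 -0.6  0.4] gap 24.9
1.10 t47.6 [8.010e+01 1.000e-01 1.067e+02] F [-3.2 -0.5  4. ] gap 24.8
0.95 t47.9 [6.680e+01 1.000e-01 1.035e+02] F [-2.2 -0.8  4.3] gap 24.8
0.80 t48.2 [54.2  0.1 98.3] F [-0.1 -0.8  3.4] gap 24.6
0.65 t48.4 [42.5  0.1 91.5] F [ 0.6 -0.6  2.5] gap 24.7
0.50 t48.7 [31.9  0.  82.8] F [ 3.8 -1.3  1.4] gap 24.8
0.35 t49.0 [22.8  0.1 72.5] F [ 4.4 -0.5  0.1] gap 24.7
0.20 t49.3 [15.5  0.  60.9] F [ 5.2 -1.2 -0.9] gap 24.6
0.10 t49.5 [11.7  0.1 52.4] F [ 5.5 -0.2 -0.6] gap 24.8
0.05 t49.8 [10.6  0.1 48.8] F [ 5.6 -0.8 -0.5] gap 24.8
```

```bash
python3 - <<'E'
from h import *
manip.servo_line(knob(.03),vel=.05); rep(".03")
effector.open_jaws(); rep("open")
t=np.array(manip.current_tool_pos()); manip.servo_line(t+[0,0,.1],vel=.2)
p=np.array([.35,.45,.15]); manip.move_pose(p,qbest(p,SYAW)); manip.sleep(.2); rep("away")
a=viewer.get_image("scene"); b=viewer.get_image("top")
cv2.imwrite("pics/z.png",np.hstack([cv2.resize(a[120:250,350:480],(400,400),interpolation=3),cv2.resize(b[120:230,180:290],(400,400),interpolation=3)])[:,:,::-1])
# rib / knob expected positions for comparison
for n,o,k in(("scene",(350,120),400/130),("top",(180,120),400/110)):
    print(n,[((proj(n,st(*p))[0]-o)*k).round().tolist() for p in((.0116,0,.0695),(-.045,0,.054),(-.095,.03,.028),(-.095,-.03,.028))])
E
```

```text
.03 t50.0 [10.4  0.1 48.4] F [ 1.  -2.6  8.2] gap 24.6
open t51.2 [10.8 -0.  47.8] F [ 0.1  0.3 -0.1] gap 91.8
away t53.3 [ 251.9 -217.2  187.7] F [ 0.3 -0.9  0.2] gap 91.5
scene [[162.0, 200.0], [192.0, 247.0], [191.0, 309.0], [243.0, 290.0]]
top [[193.0, 207.0], [203.0, 141.0], [250.0, 90.0], [176.0, 86.0]]
```

View pics/z.png

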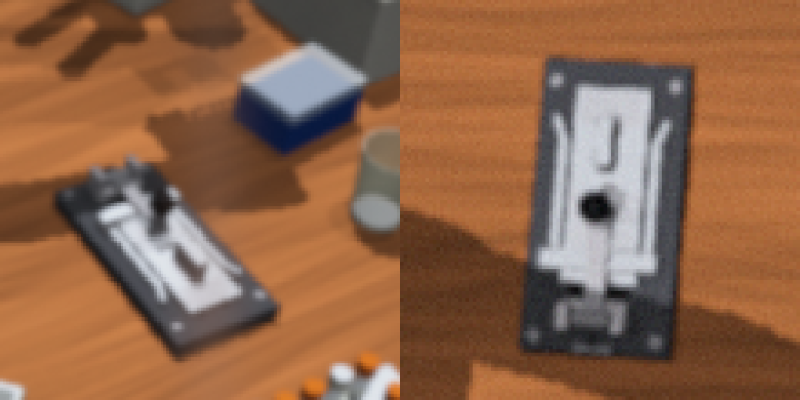

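Tail corners (top crop 576,86 and 650,88) and knob (596,207) sit where they should. The carrier is home and parallel, the clip is down on it, and the robot is clear. Handing in.

```bash
python3 - <<'E'
from bench import manip
print(manip.hand_in(), manip.current_clock())
E
```

```text
the job is handed in; nothing more can be done
the job is handed in; nothing more can be done
```

The job is handed in. I opened the clip and released it, slid the long white carrier under the bridge and pressed it home. I then lowered the clip by its knob onto the carrier and let go. The hand-in gave no verdict; the robot's clock was about 53 s just before it, against the 72 s limit.

- **Failed first grasp:** the first try at the knob closed on air above it and moved nothing. A guarded touch on the bench showed that the reported TCP lies about 38 mm below the real fingertips. All later moves used that offset.
- **Pressing home:** the push peaked at about 13 N on the tool, which includes about 3 to 5 N of sliding friction. I estimate about 8 to 10 N on the buffer; I could not read that force directly. The grip ended at stage x of about -45 mm.
- **Last checks:** in the final top view the carrier's tail corners and the knob are within about 1 to 2 mm of where they should be. The carrier looks parallel, and the clip is down on it at about 0.05 to 0.08 rad. The jaws are open and the arm is clear, with no outside force.
- **Not measured:** I did not measure the clip's pressing force on the carrier.
- **Small disagreement:** feeling the knob put the stage about 1 mm to one side of where the camera did. That is inside the 3 mm rail clearance.

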